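# Fill the colour-bar rack and hold the last bar over its notch

### The job

The warming rack for the glass colour bars still has two empty notches. Take the thin bar from the small stand on the other side of the upright sheet guard and lay it, centred, in the empty notch at the end of the rack; then bring the thick bar across and stop with it hovering about 15 mm above the middle notch, level, centred and lined up with that notch as if it were about to be lowered, and finish while still holding it there so the fit can be checked. Neither the robot nor a bar may touch the guard, the thick bar must not touch the rack, and the bar already in the rack and the other things standing about are to be left alone.

Things in the scene. Friction and masses are not known exactly. Their poses are not given: they have to be found in the camera images.
- rack: Fixed steel rack, 190x104 mm. Origin: centre of underside, on the worktop. Two upright rails 10 mm thick along its x, at y = +-37 mm, 64 mm free between them down to a 6 mm plate. V notches (90 deg, 26 wide at the top, bottoms 30, tips 43 mm above the worktop) at x = -60 (near the robot, empty), 0 (empty), +60 mm (a thin bar lies there). Bars lie across both rails, along its y.
- notch_near (a point): Where the middle of the thin bar's axis is when it lies centred in the empty end notch nearest the robot (rack frame -60, 0, 44 mm). Its y axis is the direction of a bar lying there.
- notch_middle (a point): Where the middle of the thick bar's axis would be if it lay seated and centred in the middle notch (rack frame 0, 0, 47.7 mm). Its y axis is the direction of a bar lying there.
- stand: Fixed small steel stand, 140 x 104 mm in plan, built like the rack (same rails, notches and heights) but with only two notches, at x = -35 and +35 mm in its own frame; the thin and the thick bar start in them, either way round. Origin: centre of its underside.
- guard: Fixed upright aluminium sheet between stand and rack, 280 mm long along its own x, 3 mm thick with an 8 mm round bead on its upper edge, 116 mm high over all, on two 56 mm wide flat feet. Origin: centre of its underside, on the worktop.
- thin_bar_mid (a point): Middle of the axis of the loose thin round glass bar, 20 mm in diameter and 110 mm long, about 0.09 kg; its y axis runs along the bar. It starts in the stand, its axis level and 44 mm above the worktop.
- thick_bar_mid (a point): Middle of the axis of the loose thick round glass bar, 25 mm in diameter and 100 mm long, about 0.12 kg; its y axis runs along the bar. It starts in the stand, its axis level and 47.7 mm above the worktop.
- laid_bar_mid (a point): Middle of the axis of the thin bar (20 x 110 mm) that already lies in the far end notch of the rack (rack x = +60 mm). Leave it.
- can: Bystander: empty tin can, 68 mm across and 100 mm high, standing upright behind the rack. Origin: centre of its underside.
- jar: Bystander: lidded jar, 64 mm across and 92 mm high, standing upright behind the rack. Origin: centre of its underside.
- tape: Bystander: roll of tape lying flat, 67 mm across and 19 mm high, on the robot's side of the rack. Origin: centre of its underside.
- wax: Bystander: rectangular wax block, 43 x 64 x 26 mm, at the table's front edge, on the robot's side. Origin: centre of its underside.

How it is judged:
By the outcome, as a careful person would: the job done as asked, in the order asked, and still so for the second after the job is handed in, while the arm keeps its last pose, push and grip.
It also fails if it takes over 59 s, if anything falls off the work surface, if the arm or the gripper's body presses on something with over 40 N, if the wrist force passes 120 N, or if a joint passes its speed limit or range.

### The arm

A 6-joint arm with a two-finger parallel gripper is mounted at the origin on a cart in front of the work surface, level with it; the furniture and walls round the work are solid. World frame = base frame: x ahead of the robot, y to its left, z up, the work surface at z = 0. Lengths are in mm, angles in rad, forces in N, time in s.
With the tool pointing down it reaches from about 275 to 825 mm from the base axis. Payload 5.2 kg.
Tool frame: the origin (TCP) lies at the very end of the fingers, on their centre line; the grasp point (between the pads) lies 19 mm behind it; z points along the fingers, y is the direction in which the jaws open and shut (so a half turn about z gives the same grasp; the last joint's range is limited). The gripper opens to 93 mm and grips with 3 to 60 N. Pads are 15 mm wide; open, the fingers measure 128 mm over their backs; the gripper's body (75 mm by 188 mm) begins 65 mm behind the grasp point.
Start: joints at [-1.328, 0.259, 1.535, -0, 1.348, -0.203], TCP at [237.169, -496.242, 218.653] pointing down, gripper open.
Joint ranges: [-3.14, 3.14], [-0.91, 2.08], [0.19, 2.58], [-1.22, 4.36], [0.22, 2.71], [-3.12, 3.12]. Speed limits (rad/s): [2.57, 2.57, 3.14, 3.14, 3.14, 3.14].

### API

Orientations are given as [roll, pitch, yaw] about the fixed x, y, z axes, in that order (R = Rz(yaw) Ry(pitch) Rx(roll)).
In Python, from bench import robot gives the robot as it stands. The module is installed in compiled form; this text tells all that it offers. Calls block until the motion is done:
- robot.move_ptp(position, orientation): joint-space move of the TCP to a pose.
- robot.move_linear(position, ori=None, speed=150, f_stop=None): straight line of the TCP; ori=None keeps the orientation; speed is the mean speed in mm/s. With f_stop (N) it stops when the force on the tool has changed by that much, and returns True; else False.
- robot.move_j(angles): joint-space move.
- robot.move_gripper(opening): opening from 0.0 (shut) to 1.0 (fully open); the grip force is fixed at half the most; returns when the fingers have stopped.
- robot.sleep(seconds).
- robot.inverse_kinematics(position, orientation): joint angles nearest the present ones, or None.
- robot.get_image(name): name is "scene" or "top" or "wrist"; returns a dict with "img" (384x512x3 uint8, blue, green, red), "fovy" (degrees; the focal length in pixels is half the picture's height over the tangent of half this angle, whatever the lens; pixels are square), "cx", "cy" (the principal point, pixels), "eye" and "orientation" of the camera in the world. Camera axes: x right, y down, z forward; pixel columns grow to the right and rows downward; lengths in mm; the calibration is good to about 2 mm. A picture is of the moment at which its call begins. There is no depth.
A pose or a line that the arm cannot do raises robot.MotionError and nothing moves.
- robot.hand_in(): hands the job in, once; it reports no verdict.
Readings, each from a call of its own:
- robot.current_t(): time.
- robot.current_qpos(): joint angles.
- robot.current_joint_vel(): joint speeds.
- robot.current_joint_efforts(): joint torques, N m.
- robot.current_tcp_pos(): TCP position.
- robot.current_eef_rot(): TCP orientation.
- robot.current_contact_force(): force on the tool from outside, world axes, zero at the start.
- robot.current_ft_torque(): the same for the moment, N m.
- robot.current_gripper_width(): opening from 0.0 (shut) to 1.0 (fully open).
Only numpy, scipy, OpenCV 4.12 (cv2) and the standard library are available. Lean on these libraries where they do the work, as an engineer would, in place of code of your own. Each camera call takes 0.05 s, during which the arm holds its last target.

## Working session

There is one attempt and no reset: what is moved stays moved. The work goes in short steps, each a Python script; the robot and the scene stay as the last script left them, time stands still between calls to the robot, and variables do not carry over. Pictures are saved under pics/ and viewed, and the job is handed in when it is done.

```bash
mkdir -p pics; python3 - <<'E'
from bench import robot
import cv2
for n in ["scene","top","wrist"]:
    d=robot.get_image(n); cv2.imwrite(f"pics/a_{n}.png",d["img"])
    print(n,d["fovy"],d["cx"],d["cy"],d["eye"],d["orientation"],d["img"].shape)
print(robot.current_t(),robot.current_eef_rot(),robot.current_gripper_width())
E
ls
```

```text
scene 51.1318917591938 251.40129255372545 191.74888704619528 [1139.74311186  218.51796365  734.04674587] [-2.39317804 -0.01829075  1.78961993] (384, 512, 3)
top 53.532454832801776 249.36736606813784 186.7932063584516 [417.07175217 122.86561683 920.86327405] [-3.00479717 -0.03226404 -1.5497755 ] (384, 512, 3)
wrist 58.4983405892179 256.0886595730035 185.09074066041399 [ 297.51084476 -469.03458422  385.09890231] [ 2.89917115e+00  1.13040373e-03 -1.12508798e+00] (384, 512, 3)
0.15 [-3.14028212e+00 -2.75126448e-04  4.45723634e-01] 1.0010359033902203
pics
```

View pics/a_top.png

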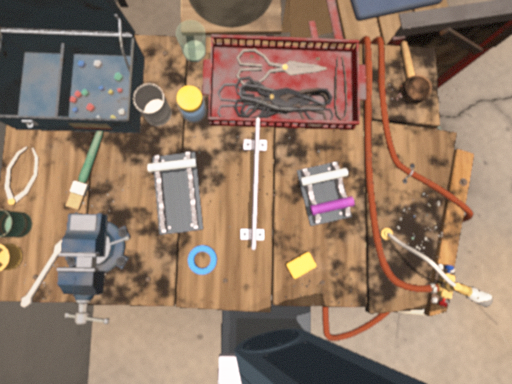

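View pics/a_scene.png

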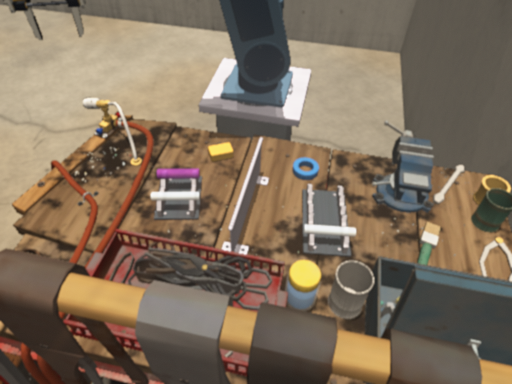

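View pics/a_wrist.png

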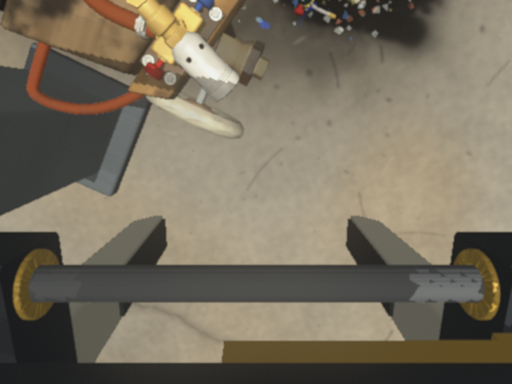

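The top view shows the rack near (178,193), the guard along column 256 and the stand near (326,193). In the stand, the thin white bar is the far one at (324,173) and the thick purple bar is the near one at (332,206). I'll enlarge these areas.

```bash
cat > h.py <<'E'
import numpy as np, cv2
from scipy.spatial.transform import Rotation as R
def cam(d):
    f=192/np.tan(np.radians(d["fovy"])/2)
    return dict(f=f,cx=d["cx"],cy=d["cy"],e=np.array(d["eye"]),R=R.from_euler('xyz',d["orientation"]).as_matrix())
def px2w(c,u,v,z):
    r=c["R"]@np.array([(u-c["cx"])/c["f"],(v-c["cy"])/c["f"],1])
    return c["e"]+r*(z-c["e"][2])/r[2]
def w2px(c,p):
    q=c["R"].T@(np.atleast_2d(p)-c["e"]).T
    return np.c_[c["f"]*q[0]/q[2]+c["cx"],c["f"]*q[1]/q[2]+c["cy"]]
def crop(img,x0,y0,w,h,s,name):
    o=cv2.resize(img[y0:y0+h,x0:x0+w],None,fx=s,fy=s,interpolation=cv2.INTER_CUBIC)
    for i in range(0,w,10):
        cv2.line(o,(i*s,0),(i*s,6 if (x0+i)%50 else 14),(0,255,0),1)
        if (x0+i)%20==0: cv2.putText(o,str(x0+i),(i*s,24),0,.4,(0,255,0),1)
    for i in range(0,h,10):
        cv2.line(o,(0,i*s),(6,i*s),(0,255,0),1)
        if (y0+i)%20==0: cv2.putText(o,str(y0+i),(8,i*s+4),0,.4,(0,255,0),1)
    cv2.imwrite(name,o)
E
python3 - <<'E'
from h import *
im=cv2.imread("pics/a_top.png")
crop(im,140,140,80,110,5,"pics/t_rack.png")
crop(im,290,150,80,90,6,"pics/t_stand.png")
crop(im,230,100,60,160,3,"pics/t_guard.png")
E
```

```text
(no output)
```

View pics/t_rack.png

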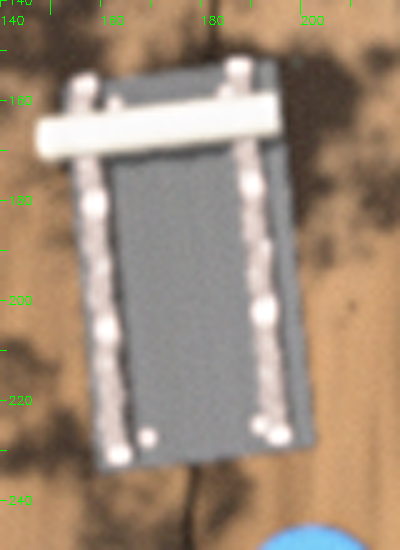

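View pics/t_stand.png

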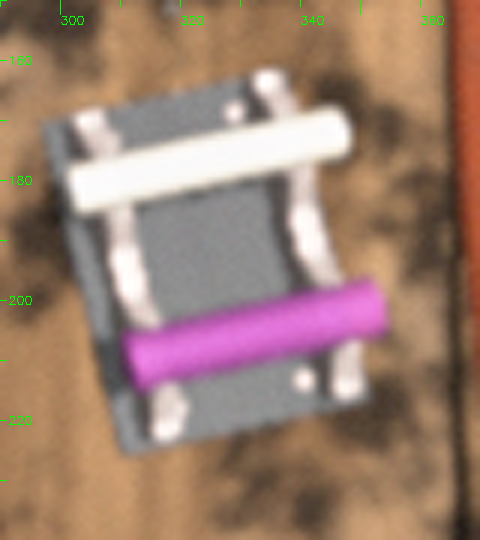

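View pics/t_guard.png

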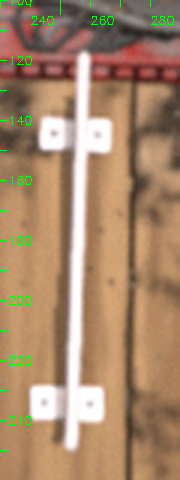

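```bash
cat > m.py <<'E'
from h import *
from bench import robot
d=robot.get_image("top"); c=cam(d)
def S(n,pts,z):
    P=np.array([px2w(c,u,v,z) for u,v in pts]); print(n,P[:,:2].round(1).tolist()); return P
p=S("rack",[(153.6,156),(195.2,152),(160,234.4),(203,229)],6)
print(np.mean(p,0),np.linalg.norm(p[0]-p[1]),np.linalg.norm(p[0]-p[2]),np.linalg.norm(p[1]-p[3]),np.degrees([np.arctan2(*(p[0]-p[2])[1::-1]),np.arctan2(*(p[1]-p[3])[1::-1])]))
o=(290,150)
p=S("stand",[(297,170.2),(337,161.8),(310.5,226),(351.5,217)],6)
print(np.mean(p,0),np.linalg.norm(p[0]-p[1]),np.linalg.norm(p[0]-p[2]),np.linalg.norm(p[1]-p[3]),np.degrees([np.arctan2(*(p[0]-p[2])[1::-1]),np.arctan2(*(p[1]-p[3])[1::-1])]))
p=S("thin",[(303,182),(347,171.8)],44);print(p.mean(0),np.linalg.norm(p[0]-p[1]),np.degrees(np.arctan2(*(p[0]-p[1])[1::-1])))
p=S("thick",[(312.5,211),(353.5,201)],47.7);print(p.mean(0),np.linalg.norm(p[0]-p[1]),np.degrees(np.arctan2(*(p[0]-p[1])[1::-1])))
p=S("laid",[(148.5,167.5),(195.3,163)],44);print(p.mean(0),np.linalg.norm(p[0]-p[1]),np.degrees(np.arctan2(*(p[0]-p[1])[1::-1])))
p=S("guard",[(257.7,118.5),(253.5,248.5)],112);print(p.mean(0),np.linalg.norm(p[0]-p[1]),np.degrees(np.arctan2(*(p[0]-p[1])[1::-1])))
E
python3 m.py
```

```text
rack [[613.4, 330.8], [626.2, 230.4], [424.5, 305.3], [439.4, 204.3]]
[525.87023656 267.68831677   6.        ] 101.22954344841115 190.61023798252324 188.60232163093158 [7.67917484 7.94024326]
stand [[587.7, -20.0], [611.4, -119.0], [452.2, -53.1], [476.1, -153.0]]
[531.87086662 -86.27270579   6.        ] 101.8702682957491 139.47920446480376 139.4929865797217 [13.747832   14.08490253]
thin [[552.9, -28.2], [580.0, -132.5]]
[566.45047486 -80.37699037  44.        ] 107.70388999291573 104.53862551809813
thick [[485.2, -49.8], [510.7, -145.7]]
[497.96187761 -97.72956146  47.7       ] 99.25887702894292 104.89872036925274
laid [[577.7, 332.4], [591.3, 224.6]]
[584.47137622 278.49735888  44.        ] 108.64081485522213 97.19897815266891
guard [[681.2, 83.9], [398.4, 87.7]]
[539.83914048  85.81098477 112.        ] 282.8161193632576 -0.7561310615762247
```

The measured plate sizes, bar lengths and yaws come out close to the given ones. Rack yaw is about 7.5° and stand yaw about 14.3°. Next I'll look closer with the wrist camera.

```bash
python3 - <<'E'
from h import *
from bench import robot
import json
def snap(n):
    d=robot.get_image("wrist"); cv2.imwrite(f"pics/{n}.png",d["img"]); json.dump({k:np.array(v).tolist() for k,v in d.items() if k!="img"},open(n+".json","w"))
y=np.radians(104.3)
robot.move_ptp([532-20*np.cos(y),-88-20*np.sin(y),270],[np.pi,0,y]); snap("w_stand")
print(robot.current_qpos(),robot.current_t())
E
```

```text
[-4.02946521e-01  2.25454854e-01  1.45374093e+00 -3.03963212e-04
  1.46272519e+00 -6.50619334e-01] 2.0417
```

View pics/w_stand.png

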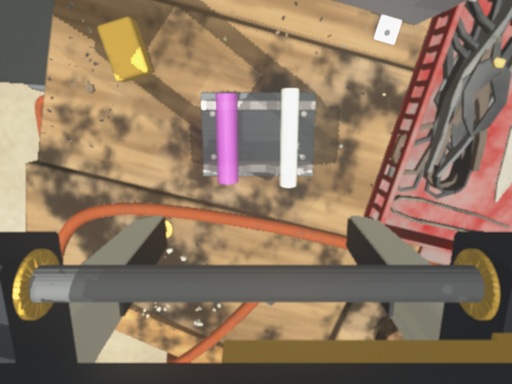

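```bash
python3 - <<'E'
from h import *
im=cv2.imread("pics/w_stand.png")
crop(im,190,75,140,120,5,"pics/w_stand_c.png")
E
```

```text
(no output)
```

View pics/w_stand_c.png

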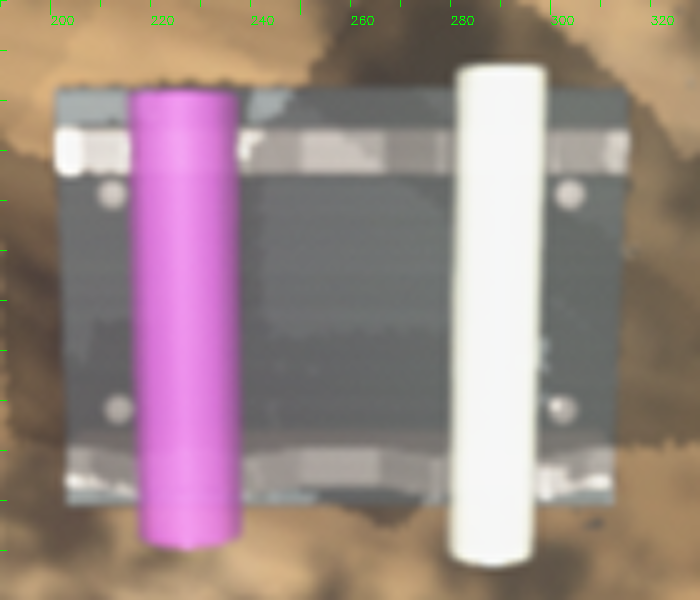

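```bash
cat > e.py <<'E'
from h import *
import json
def load(n): return cam(json.load(open(n+".json")))
def seg(c,n,a,b,za,zb):
    p=px2w(c,*a,za);q=px2w(c,*b,zb); print(n,p.round(1),q.round(1),"mid",((p+q)/2)[:2].round(1),"L",np.linalg.norm((p-q)[:2]).round(1),"ang",np.degrees(np.arctan2(*(p-q)[1::-1])).round(2))
E
python3 - <<'E'
from e import *
c=load("w_stand"); print(c["e"])
seg(c,"thin",(290.2,88.2),(288.3,187.6),44,54)
seg(c,"thick",(227.1,93),(228.1,184.6),47.7,60)
P=[px2w(c,190+u/5,75+v/5,6)[:2] for u,v in [(56,88),(628,88),(67,504),(613,504)]]
print(np.round(P,1),np.mean(P,0))
E
```

```text
[521.53087209 -45.82021072 436.96545976]
thin [554.4 -24.2  44. ] [ 581.  -131.6   54. ] mid [567.7 -77.9] L 110.6 ang 103.94
thick [488.3 -46.3  47.7] [ 513.1 -143.6   60. ] mid [500.7 -94.9] L 100.4 ang 104.27
[[ 454.2  -53.6]
 [ 588.8  -19.5]
 [ 478.4 -154.1]
 [ 614.6 -119.6]] [534.01972105 -86.68796465]
```

Wrist and top measurements agree within about 2 mm, and the lengths come out at 110.6 and 100.4 mm against the true 110 and 100. I'll grasp the thin bar.

```bash
cat >> h.py <<'E'
import json
def snap(robot,n,cm="wrist"):
    d=robot.get_image(cm); cv2.imwrite(f"pics/{n}.png",d["img"]); json.dump({k:np.array(v).tolist() for k,v in d.items() if k!="img"},open(n+".json","w"))
E
python3 - <<'E'
from h import *
from bench import robot
y=np.radians(104.1)
robot.move_gripper(0.48); print(robot.current_gripper_width())
robot.move_ptp([567.5,-78.5,110],[np.pi,0,y])
snap(robot,"w_pre")
print(robot.move_linear([567.5,-78.5,25],speed=80,f_stop=8), robot.current_tcp_pos(),robot.current_contact_force())
snap(robot,"w_at")
print(robot.current_t())
E
```

```text
0.48388630719096754
False [567.98963123 -78.63667025  25.5566669 ] [-0.24100249 -0.40566238  1.44612199]
4.975
```

View pics/w_at.png

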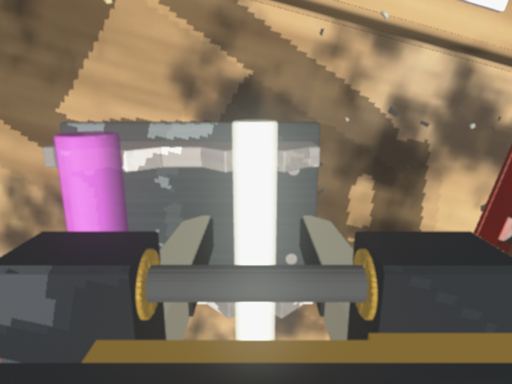

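The thin bar runs at column 255, and the inner finger edges at 211 and 301 put it in the middle of the jaws. I'll grip and lift.

```bash
python3 - <<'E'
from h import *
from bench import robot
robot.move_gripper(0.0); print(robot.current_gripper_width()*93, robot.current_contact_force())
p=robot.current_tcp_pos()
robot.move_linear([567.5,-78.5,190],speed=120)
print(robot.current_gripper_width()*93, robot.current_contact_force())
snap(robot,"w_held")
# view rack: go over
y=np.radians(97.5)
robot.move_linear([526,40,210],[np.pi,0,y],speed=200)
robot.move_linear([526-0,240,230],[np.pi,0,y],speed=250)
snap(robot,"w_rack"); snap(robot,"t2","top")
print(robot.current_t(),robot.current_tcp_pos())
E
```

```text
18.989457979777328 [-1.80110107  0.09301772  2.35375767]
19.588468721098 [-0.91327012  0.02941637 -1.75684606]
8.925 [526.21004179 238.38048431 229.7354446 ]
```

View pics/w_held.png

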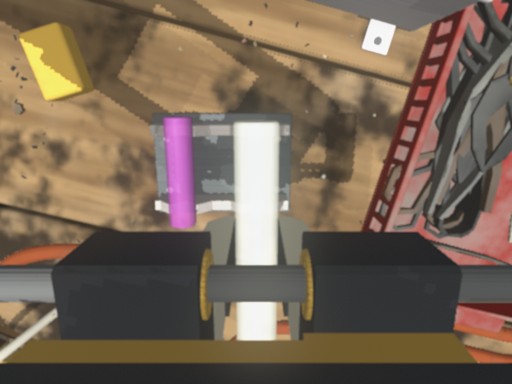

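View pics/w_rack.png

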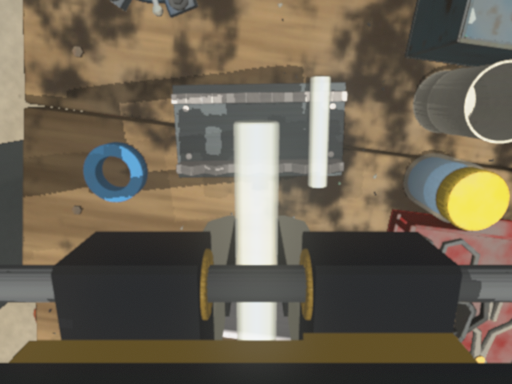

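```bash
python3 - <<'E'
from h import *
im=cv2.imread("pics/w_rack.png")
crop(im,165,70,190,120,4,"pics/w_rack_c.png")
crop(im,220,110,70,50,6,"pics/w_held_c.png")
E
```

```text
(no output)
```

View pics/w_rack_c.png

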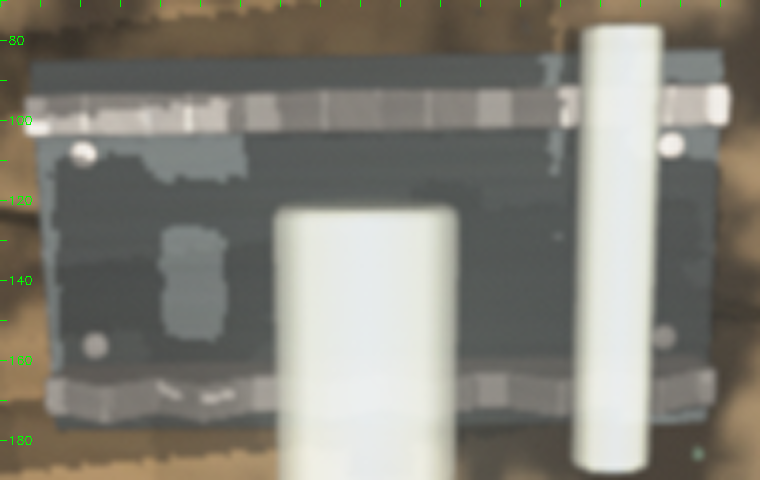

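View pics/w_held_c.png

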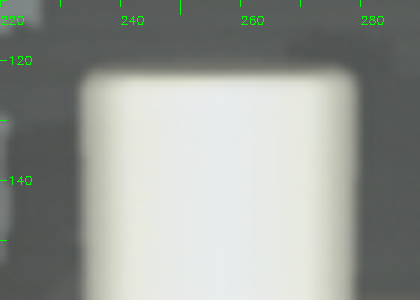

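```bash
python3 - <<'E'
from e import *
c=load("w_rack"); print(c["e"])
P=np.array([px2w(c,165+u/4,70+v/4,6)[:2] for u,v in [(30,63),(722,50),(57,428),(706,418)]])
print(P.round(1),P.mean(0),[np.degrees(np.arctan2(*(P[b]-P[a])[::-1])) for a,b in [(0,1),(2,3)]],np.linalg.norm(P[0]-P[1]),np.linalg.norm(P[0]-P[2]))
seg(c,"laid",(320.5,76.5),(318,188),44,54)
# held bar end
from h import *
t=np.array([526.21,238.38,229.74]); y=np.radians(97.5); X=np.array([np.cos(y),np.sin(y)]);Y=np.array([np.sin(y),-np.cos(y)])
for u,v in [(256.6,122)]:
    p=px2w(c,u,v,t[2]+19); print((p[:2]-t[:2])@X,(p[:2]-t[:2])@Y)
C=P.mean(0)
for yaw in (7.3,7.6,7.9):
    a=np.radians(yaw); print(yaw,C-60*np.array([np.cos(a),np.sin(a)]),C+60*np.array([np.cos(a),np.sin(a)]))
E
```

```text
[518.6207236  302.81457335 396.63125309]
[[425.2 305.8]
 [612.4 333.7]
 [440.3 204.5]
 [627.5 232.1]] [526.3841321  269.03668069] [np.float64(8.47704892728288), np.float64(8.371796180428356)] 189.27454184152415 102.42497297668832
laid [577.9 333.1  44. ] [592.8 223.6  54. ] mid [585.4 278.4] L 110.5 ang 97.77
55.775600811195616 0.8528076409716006
7.3 [466.87046554 261.41280417] [585.89779865 276.66055721]
7.6 [466.91119968 261.10129727] [585.85706451 276.9720641 ]
7.9 [466.9535643  260.79000793] [585.81469989 277.28335345]
```

Rack centre is about (526.2, 268.6) with yaw about 7.9°. The held bar is centred on the TCP within about 0.7 mm. I'll place it in the near notch.

```bash
python3 - <<'E'
from h import *
from bench import robot
y=np.radians(97.9)
robot.move_ptp([466.9,259.8,120],[np.pi,0,y])
robot.move_linear([466.9,259.8,45],speed=100)
f0=robot.current_contact_force()
print(robot.move_linear([466.9,259.8,24],speed=25,f_stop=6), robot.current_tcp_pos(),robot.current_contact_force(),f0)
print(robot.current_t())
snap(robot,"w_place"); snap(robot,"s_place","scene")
E
```

```text
True [466.32723787 259.64728072  25.30684737] [-0.16764187 -0.59951465  4.88680577] [ 0.56716865 -0.61767259 -1.4529128 ]
11.1417
```

View pics/w_place.png

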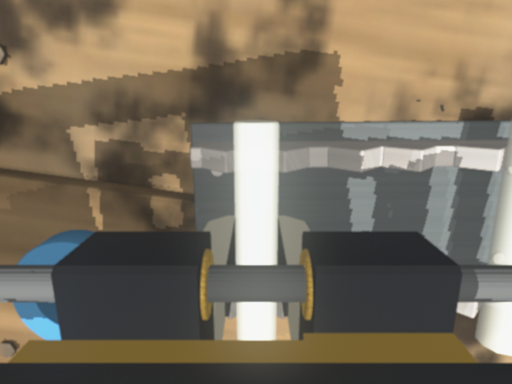

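Contact came at TCP z = 25.3, where a seated bar should give 25. I'll release, rise and check.

```bash
python3 - <<'E'
from h import *
from bench import robot
robot.move_gripper(0.45)
p=robot.current_tcp_pos()
robot.move_linear([p[0],p[1],110],speed=120)
y=np.radians(97.9)
robot.move_linear([526+2,269-22,230],[np.pi,0,y],speed=250)
snap(robot,"w_chk"); snap(robot,"t_chk","top")
print(robot.current_t(),robot.current_tcp_pos())
im=cv2.imread("pics/w_chk.png"); crop(im,160,70,190,150,4,"pics/w_chk_c.png")
im=cv2.imread("pics/t_chk.png"); crop(im,140,140,80,110,5,"pics/t_chk_c.png")
E
```

```text
13.4917 [526.10119413 246.87264998 227.55961429]
```

View pics/w_chk_c.png

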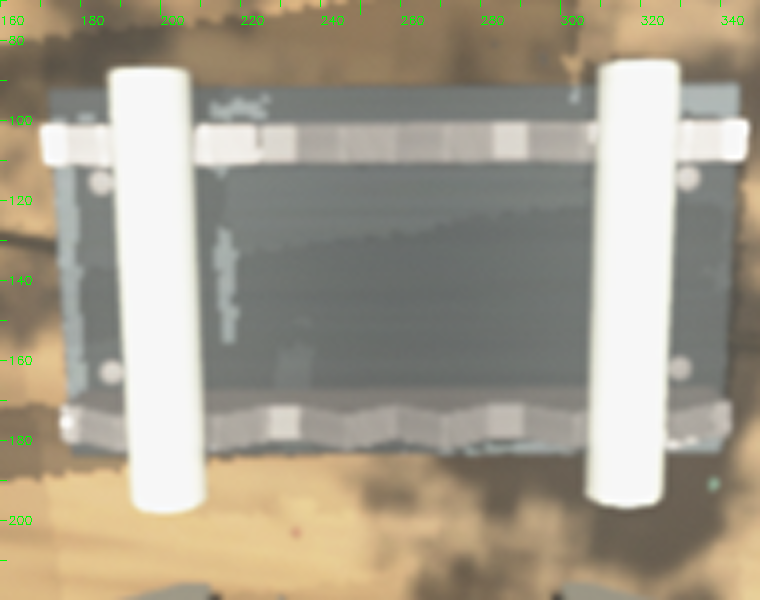

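```bash
python3 - <<'E'
from e import *
c=load("w_chk"); F=lambda u,v:(160+u/4,70+v/4)
P=np.array([px2w(c,*F(u,v),6)[:2] for u,v in [(48,92),(738,85),(72,455),(722,450)]])
print(P.round(1),P.mean(0),[np.degrees(np.arctan2(*(P[b]-P[a])[::-1])) for a,b in [(0,1),(2,3)]])
seg(c,"placed",F(148.5,68),F(167.5,512),44,54)
seg(c,"laid",F(638.5,60),F(625,506),44,54)
seg(c,"midnotch rails outer tips",F(395,140),F(396,423),43,43)
E
```

```text
[[425.1 305.5]
 [612.1 333.2]
 [440.1 204. ]
 [627.9 231.8]] [526.31919793 268.62012688] [np.float64(8.442399315111269), np.float64(8.396984549946305)]
placed [458.4 315.1  44. ] [475.7 205.5  54. ] mid [467.  260.3] L 111.0 ang 98.94
laid [577.7 333.5  44. ] [592.6 223.4  54. ] mid [585.1 278.5] L 111.1 ang 97.73
midnotch rails outer tips [521.  306.3  43. ] [531.4 234.6  43. ] mid [526.2 270.5] L 72.4 ang 98.2
```

View pics/t_chk_c.png

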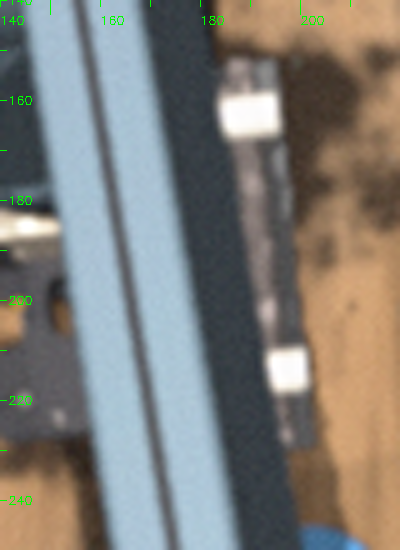

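The thin bar lies seated and centred, at mid (467.0, 260.3) against an expected (466.9, 259.9). The refined rack yaw is about 8.3°. Now the thick bar.

```bash
python3 - <<'E'
from h import *
from bench import robot
y=np.radians(104.2)
robot.move_linear([520,86,230],[np.pi,0,np.radians(100)],speed=300)
robot.move_linear([501.7,-114.7,240],[np.pi,0,y],speed=300)
snap(robot,"w_th0")
robot.move_linear([500.4,-95.2,110],speed=200)
print(robot.move_linear([500.4,-95.2,28.7],speed=80,f_stop=8), robot.current_tcp_pos())
snap(robot,"w_th1")
print(robot.current_t())
im=cv2.imread("pics/w_th0.png"); crop(im,200,70,120,120,5,"pics/w_th0_c.png")
E
```

```text
False [500.84550521 -95.39750706  29.17034791]
17.075
```

View pics/w_th0_c.png

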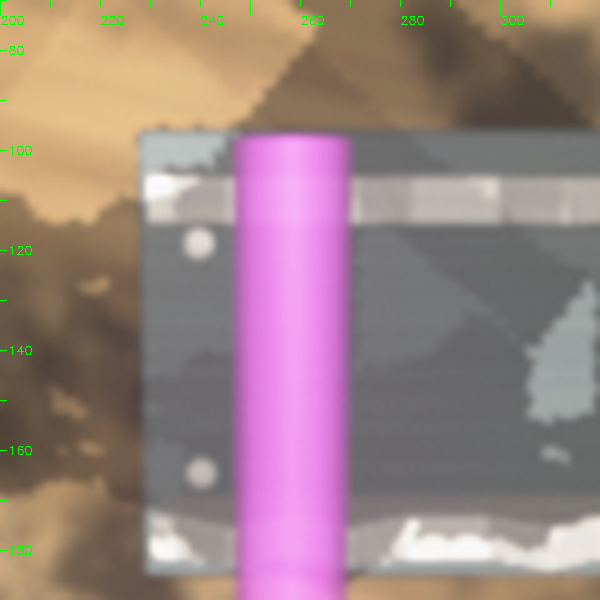

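View pics/w_th1.png

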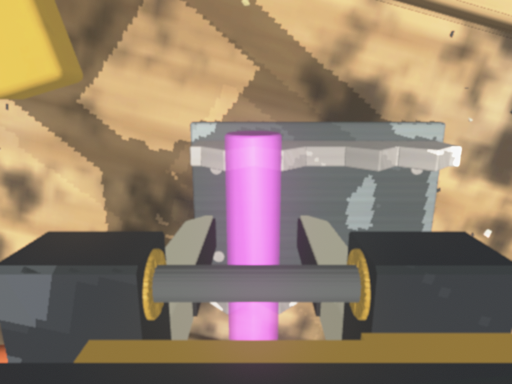

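```bash
python3 - <<'E'
from h import *
from bench import robot
robot.move_gripper(0.0); print(robot.current_gripper_width()*93, robot.current_contact_force())
robot.move_linear([500.4,-95.2,215],speed=120); robot.sleep(.2)
print(robot.current_gripper_width()*93, robot.current_contact_force(),robot.current_ft_torque(),robot.current_tcp_pos())
snap(robot,"w_th2")
print(robot.current_t())
im=cv2.imread("pics/w_th2.png"); crop(im,200,110,110,110,5,"pics/w_th2_c.png")
im=cv2.imread("pics/w_th1.png"); crop(im,200,110,110,110,5,"pics/w_th1_c.png")
E
```

```text
24.60520493054736 [-5.30027701 -2.63824984  5.01982079]
24.215069264624944 [ 0.91395493  0.17875165 -1.08504241] [-0.04043787 -0.09998534  0.02606784] [500.21798462 -95.13739121 214.55106861]
19.4667
```

View pics/w_th2_c.png

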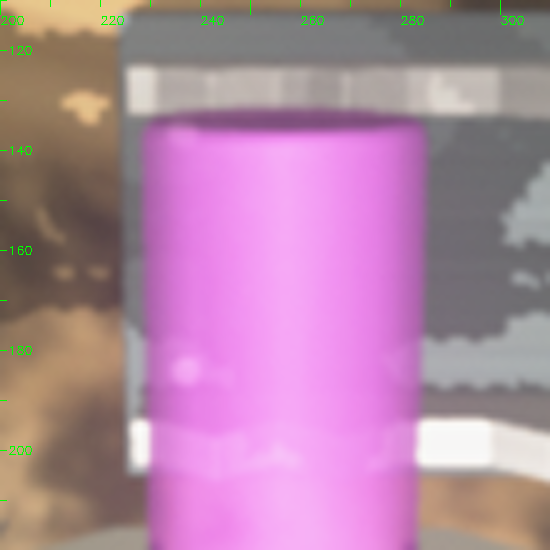

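View pics/w_th2.png

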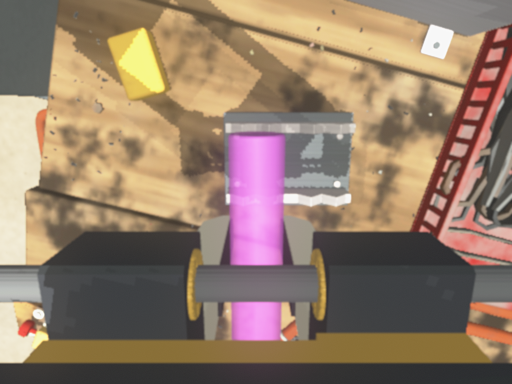

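View pics/w_th1_c.png

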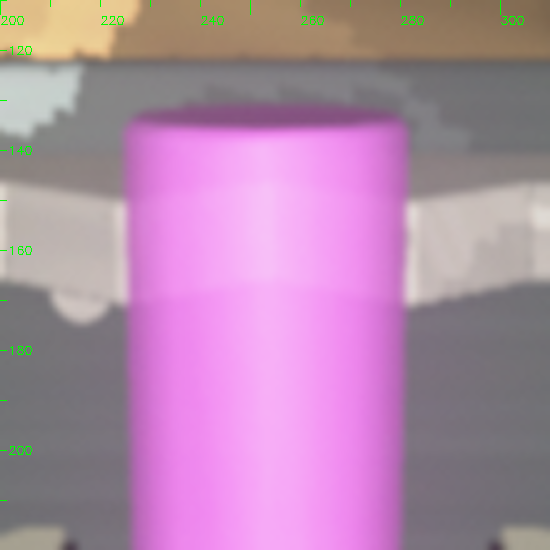

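```bash
python3 - <<'E'
from e import *
y=np.radians(104.2); X=np.array([np.cos(y),np.sin(y)]);Y=np.array([np.sin(y),-np.cos(y)])
c=load("w_th2"); t=np.array([500.22,-95.14,214.55])
def loc(P): # in tool x, tool y, height rel tcp
    P=np.atleast_2d(P); return np.c_[t[0]+P[:,0]*X[0]+P[:,1]*Y[0],t[1]+P[:,0]*X[1]+P[:,1]*Y[1],t[2]+P[:,2]]
for xo in (49,50,51):
  for tilt in (-2,0,2):
    a=np.radians(tilt); d=np.array([np.cos(a),0,np.sin(a)]);n=np.array([-np.sin(a),0,np.cos(a)])
    e=np.array([0,0,19.])+xo*d
    th=np.radians(np.arange(0,360,90)); 
    pts=[e+12.5*(n*s+np.array([0,1,0])*k) for s,k in [(1,0),(-1,0),(0,1),(0,-1)]]
    print(xo,tilt,w2px(c,loc(pts)).round(1).tolist())
E
```

```text
49 -2 [[255.0, 138.7], [255.2, 134.8], [283.9, 136.6], [226.4, 136.6]]
49 0 [[255.0, 140.2], [255.2, 134.2], [284.2, 136.9], [226.1, 136.9]]
49 2 [[255.0, 141.9], [255.2, 133.6], [284.5, 137.4], [225.7, 137.4]]
50 -2 [[255.0, 136.2], [255.2, 132.7], [283.9, 134.3], [226.4, 134.3]]
50 0 [[255.0, 137.7], [255.2, 132.0], [284.2, 134.6], [226.0, 134.6]]
50 2 [[254.9, 139.3], [255.2, 131.5], [284.5, 135.1], [225.7, 135.1]]
51 -2 [[255.0, 133.6], [255.2, 130.5], [283.9, 132.0], [226.3, 132.0]]
51 0 [[255.0, 135.1], [255.2, 129.8], [284.3, 132.3], [226.0, 132.3]]
51 2 [[254.9, 136.8], [255.2, 129.3], [284.6, 132.7], [225.6, 132.7]]
```

The thick bar is held level and is centred on the TCP along its length within about 0.4 mm. I'll carry it over the guard, well clear.

```bash
python3 - <<'E'
from h import *
from bench import robot
robot.move_linear([515,86,230],[np.pi,0,np.radians(101)],speed=200)
y=np.radians(98.3)
robot.move_linear([526.3,268.3,150],[np.pi,0,y],speed=200)
robot.move_linear([526.3,268.3,70],speed=100)
print(robot.move_linear([526.3,268.3,43.7],speed=40,f_stop=8)); robot.sleep(.4)
print(robot.current_tcp_pos(),robot.current_eef_rot(),robot.current_gripper_width()*93,robot.current_contact_force(),robot.current_t())
snap(robot,"w_h"); snap(robot,"s_h","scene"); snap(robot,"t_h","top")
im=cv2.imread("pics/s_h.png"); crop(im,290,170,90,90,6,"pics/s_h_c.png")
E
```

```text
False
[526.38222754 268.32173846  43.82692805] [ 3.14136793e+00 -3.06898023e-05  1.71567432e+00] 24.194791080460234 [ 0.51745907 -0.34926969 -0.90304571] 23.8333
```

View pics/s_h_c.png

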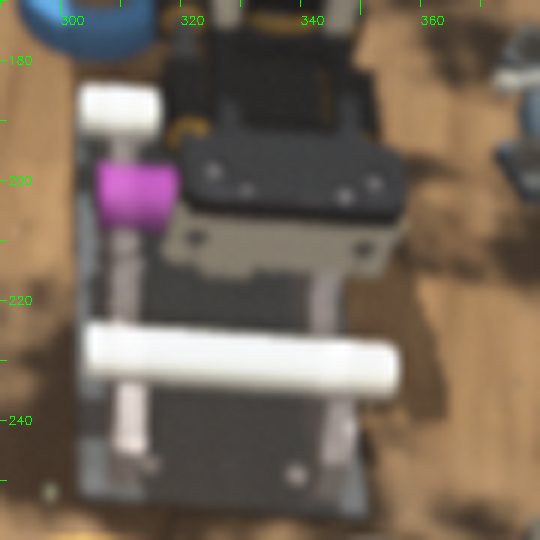

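View pics/w_h.png

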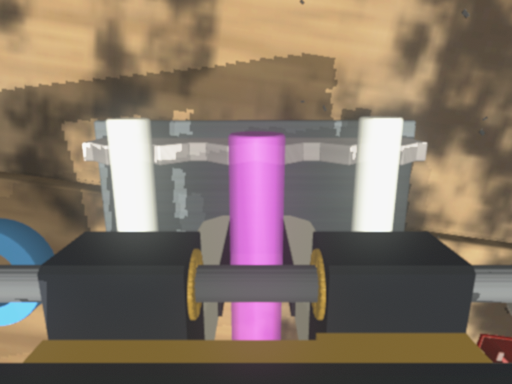

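View pics/t_h.png

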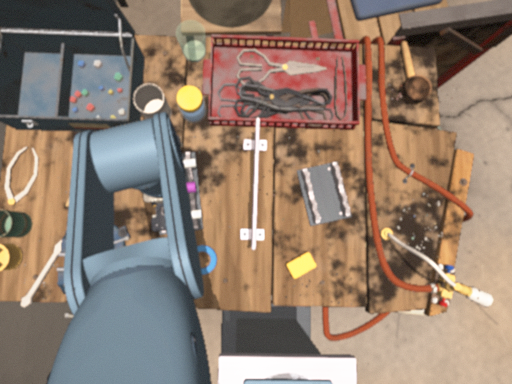

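```bash
python3 - <<'E'
from h import *
im=cv2.imread("pics/w_h.png"); crop(im,80,105,190,125,4,"pics/w_h_c1.png"); crop(im,220,105,190,125,4,"pics/w_h_c2.png")
im=cv2.imread("pics/t_h.png"); crop(im,170,140,50,100,6,"pics/t_h_c.png")
E
```

```text
(no output)
```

View pics/w_h_c1.png

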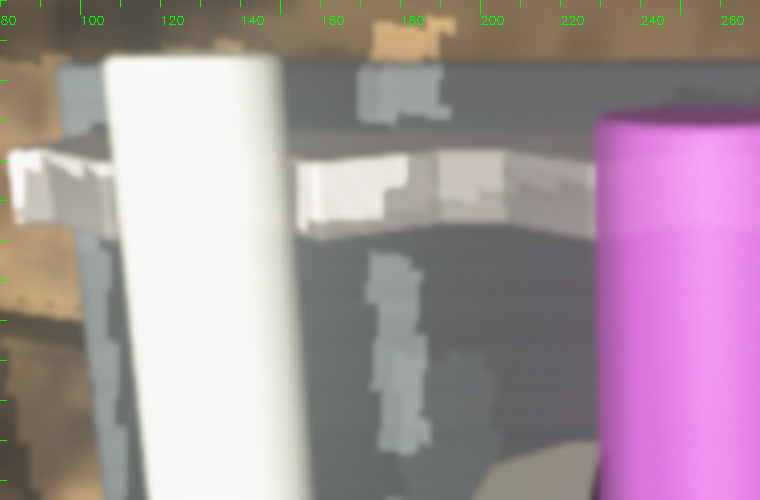

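View pics/w_h_c2.png

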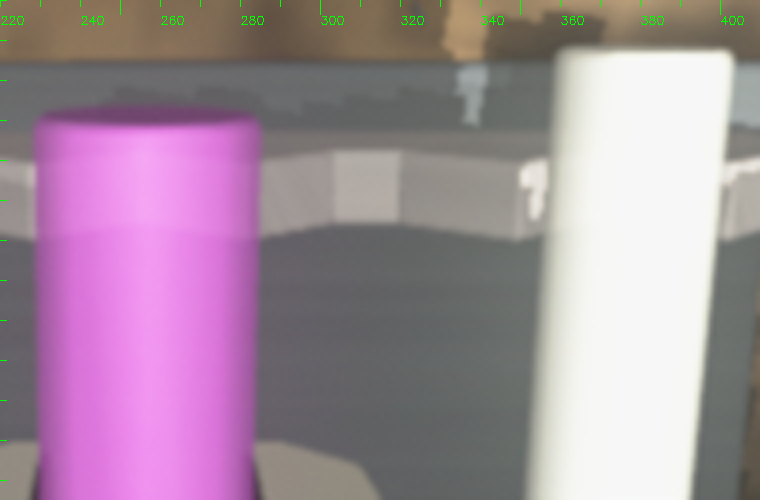

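View pics/t_h_c.png

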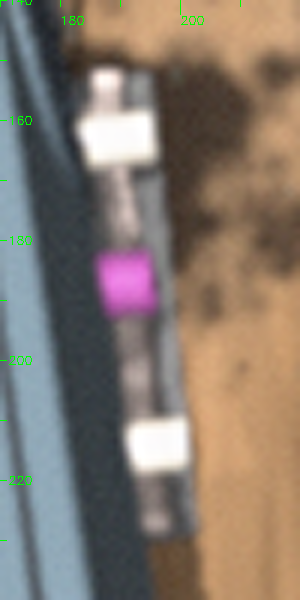

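```bash
python3 - <<'E'
from e import *
c=load("w_h"); y=np.radians(98.3);X=np.array([np.cos(y),np.sin(y)]);Y=np.array([np.sin(y),-np.cos(y)]);C=np.array([526.3,268.6])
def S(n,c,u,v,z):
    p=px2w(c,u,v,z)[:2]-C; print(n,"along bar %.1f  across %.1f"%(p@X,p@Y))
S("placed end lo",c,128.5,119,34);S("placed end hi",c,128.5,119,54)
S("laid end lo",c,381.3,117.3,34);S("laid end hi",c,381.3,117.3,54)
S("thick far rim",c,257,131.4,50.2);S("thick top rim",c,257,136,75.2)
S("plate L",c,80+75/4,105+64/4,6);S("plate R",c,220+700/4,105+62/4,6)
S("notch rim L",c,206.5,161,43);S("notch rim R",c,303,161,43)
S("placed axis",c,131.4,155,44);S("laid axis",c,379.1,155,44);S("thick axis",c,257,165,62.7)
t=load("t_h")
S("top: thick",t,196,186.8,62.7);S("top: placed",t,201.3,214,44);S("top: laid",t,196.2,162.8,44)
s=load("s_h")
G=lambda u,v:(290+u/6,170+v/6)
# scene: visible left end of thick: centre
for z in (62.7,):
    S("scene thick end",s,*G(98,190),z)
S("scene placed end",s,*G(80,105),44)
S("scene laid end",s,*G(85,345),44)
S("scene laid end2",s,*G(399,368),44)
E
```

```text
placed end lo along bar 54.9  across -64.2
placed end hi along bar 55.9  across -56.8
laid end lo along bar 55.7  across 64.1
laid end hi along bar 56.6  across 56.9
thick far rim along bar 50.0  across 1.0
thick top rim along bar 50.4  across 1.0
plate L along bar 52.2  across -92.1
plate R along bar 52.5  across 82.3
notch rim L along bar 34.8  across -24.0
notch rim R along bar 34.8  across 23.9
placed axis along bar 38.0  across -60.6
laid axis along bar 38.0  across 61.0
thick axis along bar 36.5  across 1.0
top: thick along bar -50.4  across -0.9
top: placed along bar -54.1  across -62.2
top: laid along bar -55.0  across 58.2
scene thick end along bar -47.2  across -3.9
scene placed end along bar -50.9  across -65.3
scene laid end along bar -50.8  across 55.1
scene laid end2 along bar 62.2  across 55.6
```

All three views show the bar about 1 mm too far along rack +x. Length-wise centring, yaw and level are good. I'll correct by 0.9 mm.

```bash
python3 - <<'E'
from h import *
from bench import robot
y=np.radians(98.3); Y=np.array([np.sin(y),-np.cos(y)])
p=np.array([526.3,268.3])-0.95*Y
robot.move_linear([p[0],p[1],43.7],[np.pi,0,y],speed=10); robot.sleep(.5)
print(robot.current_tcp_pos(),robot.current_eef_rot(),robot.current_gripper_width()*93,robot.current_contact_force(),robot.current_t())
snap(robot,"w_f"); snap(robot,"s_f","scene")
im=cv2.imread("pics/w_f.png"); crop(im,180,105,150,125,5,"pics/w_f_c.png")
E
```

```text
[525.38041664 268.15550673  43.69621004] [3.14157306e+00 5.82310184e-06 1.71566025e+00] 24.081461376598227 [ 0.88474207  0.60304206 -1.8363596 ] 24.7333
```

View pics/w_f_c.png

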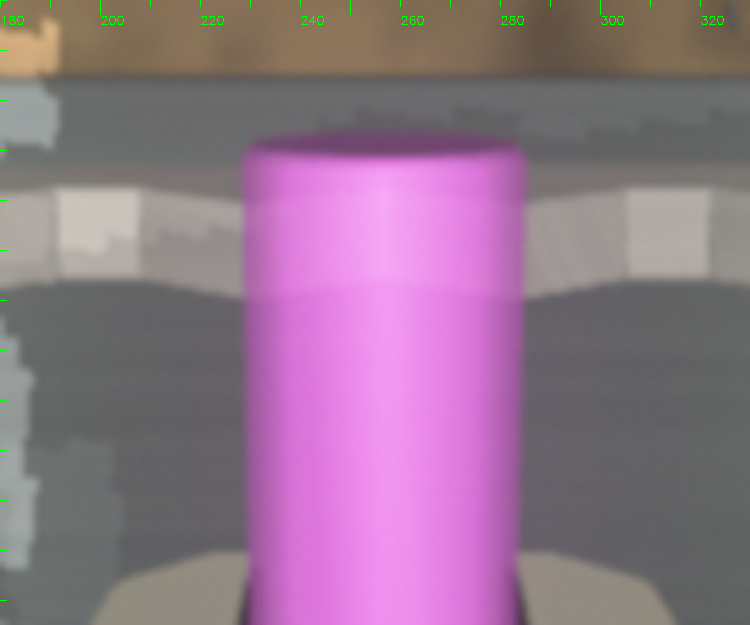

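View pics/s_f.png

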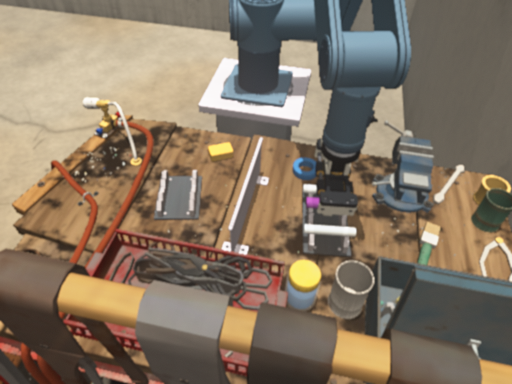

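The notch rims at columns 208 and 305 (centre 256.5) now straddle the bar centre at 257. The bystanders look undisturbed, so I'll hand in.

```bash
python3 -c "
from bench import robot
robot.hand_in()"
```

```text
the job is handed in; nothing more can be done
```

I laid the thin bar in the rack's near notch, then brought the thick bar over the guard. I handed in at about 24.8 s with it still gripped above the middle notch.

- **Thin bar:** after release its middle measured (467.0, 260.3), against a target of about (466.9, 259.9). It touched down at the seated height.
- **Thick bar position:** the TCP is at z = 43.7, which puts the bar's axis at about 62.7 mm, 15 mm above seated. The first stop was about 1 mm off across the notch, so I corrected it. The last wrist picture shows it within about 0.2 mm across the notch.
- **Thick bar alignment:** before that small correction, it was centred along its length to about 0.5 mm, parallel to the notch and level as far as the pictures show.
- **Contact:** no unexpected contact force showed at the points I checked. I crossed the guard with the TCP at about 210 to 230 mm, well above its 116 mm.
- **Surroundings:** the bystanders and the bar already in the rack looked undisturbed in the last pictures.
- **Disagreements:** the top and wrist cameras differed by up to about 2 mm, which is within the calibration. Their rack yaw estimates ranged from 7.2° to 8.4°, and I used 8.3°.

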